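# Open the spacer bin and square it into the bench corner stop

## Robot

A 7-joint arm with a two-finger parallel gripper is mounted at the origin on a cart in front of the work surface, level with it; the furniture and walls round the work are solid. World frame = base frame: x ahead of the robot, y to its left, z up, the work surface at z = 0. Lengths are in m, angles in rad, forces in N, time in s.
With the tool pointing down it reaches from about 0.4 to 0.85 m from the base axis. Payload 4.5 kg.
Tool frame: the origin (TCP) lies between the finger pads; the fingertips stand r.tip_reach ahead of it and the grasp point (between the pads) lies 3 mm ahead of it (r.tip_reach is the distance from the TCP to the fingertips, in m); z points along the fingers, y is the line along which they close (so a half turn about z gives the same grasp; the last joint's range is limited). The gripper opens to 88 mm and grips with 3 to 60 N. Pads are 18 mm wide; open, the fingers measure 123 mm over their backs; the gripper's body (75 mm by 187 mm) begins 45 mm behind the grasp point.
Start: joints at [1.184, 0.689, -0.195, 1.565, 0.157, 0.902, -0.215], TCP at [0.255, -0.57, 0.261] pointing down, gripper open.
Joint ranges: [-3.01, 3.01], [-0.46, 2.08], [-1.47, 1.51], [0.13, 2.56], [-1, 4.14], [0.04, 2.09], [-2.66, 2.66]. Speed limits (rad/s): [2.57, 2.57, 3.14, 3.14, 3.14, 3.14, 3.14].

## Interface

Orientations are given as a unit quaternion [x, y, z, w].
In Python, from plant import r gives the robot as it stands.
- The arm moves only by the tool step_arm, never from a script. Its argument "motion" is a list of rows, each an object with "dp": the shift along the tool's x, y, z in mm, a list of three; "twist": the turn, a rotation vector about the tool's x, y, z in rad, a list of three; "hand": the opening, from -1 (shut) to 1 (fully open). In form: [{"dp": [dx, dy, dz], "twist": [rx, ry, rz], "hand": hand}, ...]. A call has 1 to 5 rows; each row is the pose to reach, as a shift and turn from the pose commanded when the call began, along the tool's axes at that moment; what a row does not reach only later rows make up. A row lasts 1/8 s, in which the tool goes at most 62.5 mm and 10.7 degrees, less where a joint would pass 70% of its speed; a pose out of reach is approached as far as the arm can. A call with a gripper value outside its range is refused whole. The fingers move at their own pace and stop on an object; "force" is the grip in N (left out, the last holds). Time passes only in rows, so rows that repeat a pose let the fingers close. It gives the time, the measured TCP pose, the force, the opening and the grip force at its end, in the units of the state.
- r.get_state(): the state, without advancing time (a new reading comes with each control period).
- r.snapshot(name): name is "scene" or "top"; returns a dict with "pixels" (384x512x3 uint8, red, green, blue), "depth" (384x512 float32, m along the optical axis (not along the pixel's ray), 0 where there is no reading), "fx", "fy", "cx", "cy" (pixels), "D" ([k1, k2, p1, p2, k3] as OpenCV has them; the pictures are not rectified), "xyz" and "orientation" of the camera in the world. Camera axes: x right, y down, z forward; pixel columns grow to the right and rows downward; lengths in m; the calibration is good to about 2 mm. A picture is of the moment at which its call begins.
- r.finish_job(): hands the job in; it is judged then, once.
Trained networks look in the newest picture that a camera, given by its name, has taken for a name from the list of things; names that differ only in an ending like _2 or _b are one class to them, and where a whole thing is asked for, a point or a joint stands for the part that bears it (a point fixed in the world has none). Each returns a list of dicts, best first, with "score" (0 to 1); they miss things now and then, are a little off and sometimes report something else, mostly with a low value. They report only what shows in the picture. A call takes as long as a camera call. They do not tell look-alikes from the thing itself.
- r.search_frame(camera, thing): "at" ([x, y, z] in m, in the coordinates of the camera as it stood for that picture, good to about 4 mm: the middle of the surface that is visible of it).
The state is a dict: "clock": time; "q": joint angles; "qd": joint speeds; "joint_torque": joint torques, N m; "tool_pos": TCP position; "eef_rot": TCP orientation; "contact_force": force on the tool from outside, world axes, zero at the start; "moment": the same for the moment, N m; "opening": opening from 0.0 (shut) to 1.0 (fully open); "finger_force": force on a finger pad.
Only numpy, scipy, OpenCV 4.12 (cv2) and the standard library are available. Lean on these libraries where they do the work, as an engineer would, in place of code of your own. Each camera call takes 0.05 s, during which the arm holds its last target. There are 200 camera calls.

## Task

First lift the loose blue lid off the grey spacer bin by its black knob and set it down flat, knob up, centred on the round cork trivet. Then take the open bin to the yellow corner stop and press it gently but firmly home into the corner, without ramming the bars, and leave it standing flat and square, flush against both of them. Do not tip the bin, and leave the other things on the bench alone.

Things in the scene. Friction and masses are not known exactly. Their poses are not given: they have to be found in the camera images.
- bin: open grey plastic bin, 110 mm along its x, 150 along its y, 60 high, walls 6 mm, about 0.6 kg. Origin: centre of underside, z up. A half turn leaves it the same. Contains four fixed steel spacers, 19 mm high, at x = +-34, y = +-56 mm
- web (a point): middle of the top edge of the carrying web, where to grip the bin (reachable only with the lid off): a wall 10 mm thick inside the bin along the bin's x axis, through its middle from end to end, its top 52 mm above the bin's underside; fingers close along the bin's y. Free space each side of it: 64 mm. Axes as the bin's
- lid: loose blue lid, 110 x 150 mm (x, y), lying on the bin's rim. Origin: centre of the underside of its locating plug (92 x 132 mm, 5 mm deep, sits inside the rim); the 6 mm plate is at z = 5 to 11 mm; a round black knob 24 mm across at the centre, z = 24 to 42 mm, on a 14 mm neck. On the closed bin this origin is 55 mm above the table and the knob's middle 88 mm. Mass 0.12 kg
- corner: fixed yellow corner stop of two bars on the table, open towards the robot and towards its own -y. Origin: on the table where the centre of a bin fully home in the corner stands; x points to the far bar, y to the side bar, z up
- stop_far: far bar of the corner stop, 16 mm thick, 166 mm long along y, 20 mm high; its inner face is the plane x = +55 mm of the corner's frame. Origin: centre of the bar's underside
- stop_side: side bar of the corner stop, 110 mm long along x, 16 mm thick, 20 mm high; its inner face is the plane y = +75 mm of the corner's frame. Origin: centre of the bar's underside
- trivet: fixed round cork trivet, 120 mm across, 8 mm thick, a dark disc in its middle. Origin: centre of its underside on the table
- salt_jar: bystander: glass shaker jar with a black cap, 40 mm across, 105 mm high, origin at the centre of its underside
- beaker: bystander: pale green tumbler, 78 mm across, 109 mm high, origin at the centre of its underside
- spanner: bystander: steel spanner 174 mm long along its y, 6 mm thick, lying left of the bin
Not all that is in view belongs to the job. There is more than one size of the trivet; the one meant has the size given above.

How it is judged:
On the way, in this order (a step that is already met when the one before it is completed fails the run):
1. the lid lies flat on the trivet, released (horizontal distance between lid and trivet below 0.025 m and angle between lid's own z axis and vertical below 0.08 rad and height (world z) of lid between 0.004 and 0.014 m and contact force between the fingers and lid below 0.1 N), for 0.2 s.
2. the open bin stands square in the corner, home against both bars, and is felt to press on at least one of them (over 2 N) (x of bin in the frame of corner above -0.003 m and y of bin in the frame of corner above -0.003 m and angle between the x axis of bin and the x axis of corner, either way round below 0.035 rad and height (world z) of bin below 0.004 m and angle between bin's own z axis and vertical below 0.04 rad and (contact force between bin and stop_far above 2 N or contact force between bin and stop_side above 2 N)), for 0.1 s.
At the end, for the whole second after the job is handed in: The lid lies flat, knob up, on the trivet, its centre within 25 mm of the trivet's; the bin stands flat on the table with no more than 3 mm left to either bar of the corner stop and square to it within 2 degrees; both released and at rest (all of step 1 and x of bin in the frame of corner above -0.003 m and y of bin in the frame of corner above -0.003 m and angle between the x axis of bin and the x axis of corner, either way round below 0.035 rad and height (world z) of bin below 0.004 m and angle between bin's own z axis and vertical below 0.04 rad and linear speed of each of bin, lid below 0.02 m/s and contact force between the fingers and bin below 0.1 N); the robot touches nothing.
It fails at once if the bin rammed against a bar (over 40 N) (contact force between bin and stop_far above 40 N or contact force between bin and stop_side above 40 N).
It fails at once if the bin tipped by more than about 25 degrees (angle between bin's own z axis and vertical above 0.45 rad).
It fails at once if a bystander moved by more than 40 mm (distance of any of salt_jar, beaker, spanner from where it was at the start of the episode above 0.04 m).
It also fails if it takes over 67 s, if anything falls off the work surface, if the arm or the gripper's body presses on something with over 40 N, if the wrist force passes 120 N, or if a joint passes its speed limit or range.

## Working session

There is one attempt and no reset: what is moved stays moved. The work goes in short steps, Python scripts to look and compute and a tool call to move; the robot and the scene stay as the last step left them, time stands still between calls to the robot, and variables do not carry over. Pictures are saved under pics/ and viewed, at most 10 in all, crops included, and the job is handed in when it is done.

Besides the shell and the picture viewer there is one more tool, called after "Request:" as name([rows], argument=value, ...), one row to a line, values as JSON. step_arm: Moves the arm, as the interface text tells. Its arguments: {"type":"object","properties":{"motion":{"type":"array"},"force":{"type":"number"}},"required":["motion"]}

```bash
mkdir -p pics; cat > h.py <<'E'
import numpy as np, cv2
from scipy.spatial.transform import Rotation as R
from plant import r
def cloud(s):
    K=np.array([[s['fx'],0,s['cx']],[0,s['fy'],s['cy']],[0,0,1]])
    d=s['depth'];v,u=np.mgrid[:d.shape[0],:d.shape[1]]
    p=cv2.undistortPoints(np.stack([u,v],-1).reshape(-1,1,2).astype(np.float32),K,np.array(s['D'])).reshape(*d.shape,2)
    c=np.dstack([p*d[...,None],d])
    w=c@R.from_quat(s['orientation']).as_matrix().T+np.array(s['xyz'])
    w[d==0]=np.nan
    return w
def w(s,p): return R.from_quat(s['orientation']).apply(p)+np.array(s['xyz'])
E
python3 - <<'E'
from h import *
print(r.get_state(), r.tip_reach)
for n in ['top','scene']:
    s=r.snapshot(n); np.save(f'{n}.npy',s,allow_pickle=True)
    cv2.imwrite(f'pics/{n}0.png',cv2.resize(s['pixels'][...,::-1],(800,600)))
    print(n,np.round(s['xyz'],3))
    for t in ['bin','lid','corner','stop_far','stop_side','trivet','salt_jar','beaker','spanner']:
        print(t,[(round(d['score'],2),np.round(w(s,d['at']),3).tolist()) for d in r.search_frame(n,t)])
E
```

```text
{'clock': 0.0, 'q': array([ 1.18381884,  0.68997734, -0.19454538,  1.56635021,  0.15727424,
        0.90247403, -0.21512756]), 'qd': array([ 9.27842473e-05,  4.78572680e-04,  3.50923333e-04, -1.28562193e-03,
       -9.92639585e-04,  7.26495864e-04,  2.58014372e-04]), 'joint_torque': array([ 1.29777263e-04, -5.27570021e+01, -1.26688968e+00, -1.53429365e+01,
       -5.26287651e-02,  6.61982936e-03,  1.88273493e-04]), 'tool_pos': array([ 0.25503161, -0.56995191,  0.25991328]), 'eef_rot': array([ 9.77942523e-01,  2.08872199e-01, -2.33658522e-04, -8.78782088e-04]), 'contact_force': array([-0.05984723, -0.19258784, -0.05054573]), 'moment': array([ 0.01822258, -0.01739098,  0.04346098]), 'finger_force': 0.0, 'opening': 1.0011212426538638} 0.022
top [0.449 0.232 1.122]
bin []
lid [(0.74, [0.421, 0.199, 0.068])]
corner [(0.86, [0.662, 0.062, 0.017])]
stop_far [(0.67, [0.666, 0.037, 0.019])]
stop_side [(0.74, [0.601, 0.102, 0.019])]
trivet [(0.93, [0.429, 0.036, 0.006]), (0.69, [0.611, 0.273, 0.001])]
salt_jar [(0.55, [0.536, 0.449, 0.103])]
beaker [(0.95, [0.631, 0.46, 0.057])]
spanner [(0.87, [0.402, 0.425, 0.008])]
scene [0.045 0.762 0.503]
bin [(0.82, [0.386, 0.25, 0.027])]
lid [(0.9, [0.415, 0.213, 0.064])]
corner [(0.73, [0.655, 0.1, 0.018])]
stop_far [(0.97, [0.658, 0.037, 0.02]), (0.39, [0.416, 0.209, 0.063])]
stop_side [(0.58, [0.596, 0.108, 0.016])]
trivet [(0.69, [0.419, 0.027, 0.005]), (0.57, [0.605, 0.278, 0.009])]
salt_jar [(0.88, [0.531, 0.463, 0.086]), (0.22, [0.607, 0.276, 0.007])]
beaker [(0.96, [0.604, 0.463, 0.079]), (0.5, [0.387, 0.252, 0.029])]
spanner [(0.88, [0.385, 0.424, 0.008])]
```

View pics/top0.png

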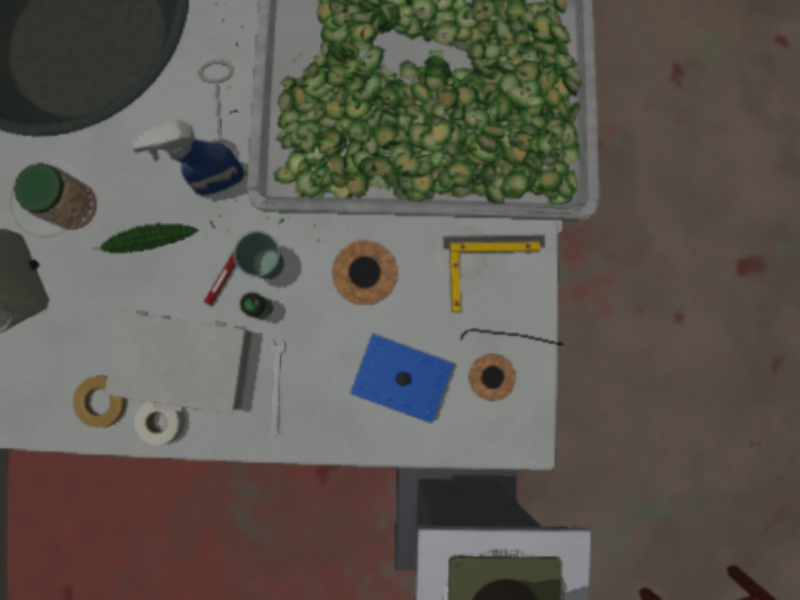

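View pics/scene0.png

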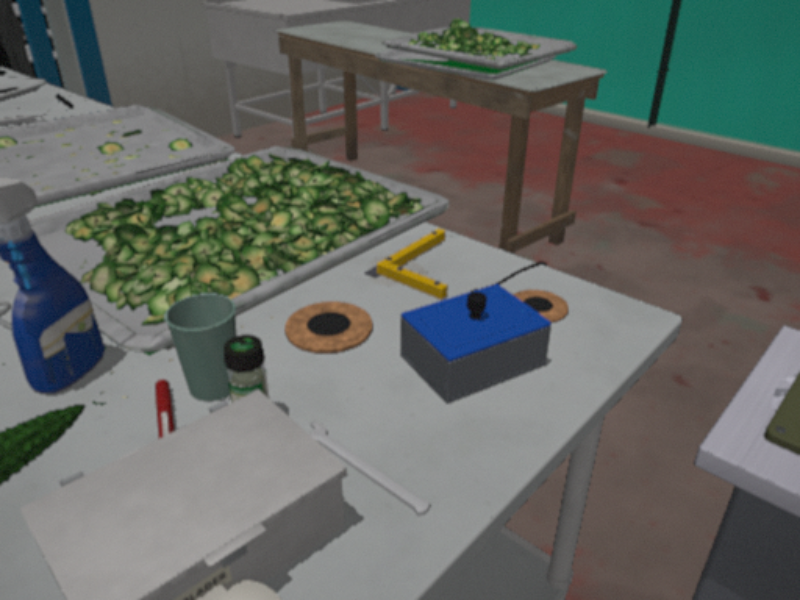

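The top view shows the blue lid and knob at (403,378), the larger trivet at (365,272), the smaller one at (492,377), and the yellow L with its far bar at (495,246) and side bar at (457,280). Next I'll measure these by colour and depth.

```bash
cat > m.py <<'E'
from h import *
s=np.load('top.npy',allow_pickle=True).item(); W=cloud(s)
hsv=cv2.cvtColor(s['pixels'],cv2.COLOR_RGB2HSV); H,S,V=[hsv[...,i].astype(int) for i in range(3)]
X,Y,Z=W[...,0],W[...,1],W[...,2]
def box(m,n):
    p=W[m]; p=p[~np.isnan(p[:,0])]
    (c,sz,a)=cv2.minAreaRect((p[:,:2]*1000).astype(np.float32))
    print(n,len(p),'c',np.round(c,1),'size',np.round(sz,1),'ang',round(a,2),'z med',round(np.median(p[:,2]),4)); return p
reg=(X>.3)&(X<.8)&(Y>-.12)&(Y<.5)
box(reg&(H>100)&(H<130)&(S>150)&(abs(Z-.066)<.008)&(abs(Y-.2)<.12),'lid')
k=W[(Z>.085)&(np.hypot(X-.42,Y-.2)<.06)]; print('knob',len(k),k.mean(0),k.min(0),k.max(0))
for c in [(.61,.273),(.43,.036)]:
    m=(np.hypot(X-c[0],Y-c[1])<.09)&(S>70)&(H<25)&(abs(Z)<.03)
    box(m,'triv'); m[:]=m; p=W[m]; hull=cv2.minEnclosingCircle((p[:,:2]*1000).astype(np.float32)); print(hull, np.nanmedian(p[:,2]))
m=reg&(H>15)&(H<35)&(S>140)&(V>90)&(X>.53)&(Y<.15)
m=cv2.morphologyEx(m.astype(np.uint8),cv2.MORPH_OPEN,np.ones((2,2)))>0
p=box(m,'bars')
far=p[p[:,1]<.08]; side=p[(p[:,0]<.63)]
for n,q in (('far',far),('side',side)):
    c,sz,a=cv2.minAreaRect((q[:,:2]*1000).astype(np.float32)); print(n,len(q),c,sz,a,np.median(q[:,2]))
    vx=cv2.fitLine((q[:,:2]*1000).astype(np.float32),cv2.DIST_HUBER,0,.01,.01).ravel(); print(vx, np.degrees(np.arctan2(vx[1],vx[0])))
np.set_printoptions(precision=4,suppress=True)
# table z
print('tabz',np.nanmedian(Z[(abs(X-.5)<.03)&(abs(Y-.02)<.03)]))
print(np.ptp(p,axis=0),p.min(0),p.max(0))
E
python3 m.py
```

```text
lid 2087 c [422.1 198.1] size [146.6 105.3] ang 71.55 z med 0.066
knob 63 [0.42280504 0.19730231 0.09598884] [0.41206174 0.18601933 0.09138362] [0.43306443 0.20705322 0.09984008]
triv 1044 c [611.9 270.2] size [116.6 114.5] ang 2.59 z med 0.0077
((611.9724731445312, 270.34930419921875), 59.12614440917969) 0.007748982650263803
triv 544 c [427.6  31.3] size [79.5 81.7] ang 1.19 z med 0.0053
((427.634765625, 32.25568389892578), 42.15201950073242) 0.0052886697696875595
bars 520 c [608.4  25.4] size [123.6 171.2] ang 2.89 z med 0.0191
far 263 (664.4418334960938, 10.68191146850586) (13.114800453186035, 135.91737365722656) 2.216442584991455 0.018469628517318704
[ 3.5611328e-02 -9.9936569e-01  6.6207318e+02  1.4103286e+01] -87.95918
side 159 (586.3095092773438, 100.71212768554688) (87.0770034790039, 17.98882484436035) 3.3903119564056396 0.019314519800433194
[9.9964356e-01 2.6696904e-02 5.8448907e+02 1.0229266e+02] 1.5298016
tabz 1.2194717867730631e-05
[0.1308 0.1699 0.0314] [ 0.5428 -0.057  -0.0048] [0.6736 0.1129 0.0266]
```

Request:
step_arm([
  {"dp": [51,-36,0],"twist": [0,0,0.15],"hand": 1},
  {"dp": [102,-72,0],"twist": [0,0,0.3],"hand": 1},
  {"dp": [154,-108,0],"twist": [0,0,0.45],"hand": 1},
  {"dp": [205,-144,0],"twist": [0,0,0.6],"hand": 1},
  {"dp": [256,-180,0],"twist": [0,0,0.742],"hand": 1},
])

```text
clock: 1.62
tool_pos: [0.4163, -0.3004, 0.261]
eef_rot: [0.987, -0.162, 0.001, 0.0]
contact_force: [1.2, 0.2, -0.6]
opening: 1.001
finger_force: 0.0
```

```bash
cat > go.py <<'E'
import sys; from h import *
def go(x,y,z,yd=None,chain=None):
    st=r.get_state(); p=st['tool_pos']*1000; q=R.from_quat(st['eef_rot'])
    if yd is None: q2=None; tw=[0,0,0]
    else:
        a=np.radians(yd); Y=np.array([np.cos(a),np.sin(a),0]); Zt=np.array([0,0,-1.]); M=np.c_[np.cross(Y,Zt),Y,Zt]
        tw=(q.inv()*R.from_matrix(M)).as_rotvec()
    dp=q.inv().apply(np.array([x,y,z])-p); m=q.as_matrix()
    print('t',round(st['clock'],2),'pos',p.round(1),'yaw_y',np.degrees(np.arctan2(m[1,1],m[0,1])).round(2),'F',st['contact_force'].round(1),'open',round(st['opening'],3),'ff',round(st['finger_force'],1))
    print('q',st['q'].round(2)); print('dp',dp.round(1),np.linalg.norm(dp).round(),'twist',tw if isinstance(tw,list) else tw.round(4), 'ex',m[:2,0].round(4),'ey',m[:2,1].round(4))
a=[float(v) for v in sys.argv[1:]]; go(*a)
E
python3 go.py 500 -50 240 -108.45
```

```text
t 1.62 pos [ 416.3 -300.4  261. ] yaw_y -108.68 F [ 1.2  0.2 -0.6] open 1.001 ff 0.0
q [ 0.5   0.54  0.05  1.91 -0.04  0.69 -1.32]
dp [  -0.9 -264.    21. ] 265.0 twist [ 0.0001 -0.0011 -0.004 ] ex [ 0.9473 -0.3202] ey [-0.3202 -0.9473]
```

Request:
step_arm([
  {"dp": [0,-53,4],"twist": [0,0,-0.06],"hand": 1},
  {"dp": [0,-106,8],"twist": [0,0,-0.12],"hand": 1},
  {"dp": [0,-158,12],"twist": [0,0,-0.18],"hand": 1},
  {"dp": [0,-211,16],"twist": [0,0,-0.24],"hand": 1},
  {"dp": [0,-264,21],"twist": [0,0,-0.3],"hand": 1},
])

```text
clock: 2.25
tool_pos: [0.4993, -0.0499, 0.2399]
eef_rot: [1.0, -0.01, 0.001, 0.0]
contact_force: [0.5, -0.3, -0.9]
opening: 1.005
finger_force: 0.0
```

```bash
python3 go.py 422.5 197.5 150 -90
```

```text
t 2.25 pos [499.3 -49.9 239.9] yaw_y -91.1 F [ 0.5 -0.3 -0.9] open 1.005 ff 0.0
q [ 0.01  0.56  0.    1.96 -0.    0.62 -1.58]
dp [ -81.6 -245.9   89.8] 274.0 twist [ 0.0001 -0.0011 -0.0193] ex [ 0.9998 -0.0193] ey [-0.0193 -0.9998]
```

Request:
step_arm([
  {"dp": [-16,-49,18],"twist": [0,0,-0.02],"hand": 1},
  {"dp": [-33,-98,36],"twist": [0,0,-0.02],"hand": 1},
  {"dp": [-49,-148,54],"twist": [0,0,-0.02],"hand": 1},
  {"dp": [-65,-197,72],"twist": [0,0,-0.02],"hand": 1},
  {"dp": [-82,-246,90],"twist": [0,0,-0.02],"hand": 1},
])

```text
clock: 2.88
tool_pos: [0.4217, 0.1979, 0.1493]
eef_rot: [1.0, -0.001, 0.001, -0.0]
contact_force: [0.3, 0.4, 0.7]
opening: 0.997
finger_force: 0.0
```

```bash
python3 go.py 422.5 197.5 93 -90
```

```text
t 2.88 pos [421.7 197.9 149.3] yaw_y -90.07 F [0.3 0.4 0.7] open 0.997 ff 0.0
q [-0.57  0.69  0.05  2.14 -0.1   0.31 -2.01]
dp [ 0.7  0.5 56.3] 56.0 twist [-0.0006 -0.0014 -0.0012] ex [ 1.     -0.0012] ey [-0.0012 -1.    ]
```

Request:
step_arm([
  {"dp": [1,0,30],"twist": [0,0,0],"hand": 1},
  {"dp": [1,0,50],"twist": [0,0,0],"hand": 1},
  {"dp": [1,0,56],"twist": [0,0,0],"hand": 1},
  {"dp": [1,0,56],"twist": [0,0,0],"hand": 0},
  {"dp": [1,0,56],"twist": [0,0,0],"hand": -1},
], force=15)

```text
clock: 3.5
tool_pos: [0.4233, 0.1961, 0.0944]
eef_rot: [1.0, -0.001, 0.001, -0.0]
contact_force: [0.5, 1.0, -0.6]
opening: 0.797
finger_force: 0.0
```

Request:
step_arm([
  {"dp": [0,0,0],"twist": [0,0,0],"hand": -1},
  {"dp": [0,0,0],"twist": [0,0,0],"hand": -1},
  {"dp": [0,0,0],"twist": [0,0,0],"hand": -1},
])

```text
clock: 3.88
tool_pos: [0.4228, 0.1961, 0.0939]
eef_rot: [1.0, -0.001, 0.0, -0.0]
contact_force: [1.2, -0.4, 0.3]
opening: 0.457
finger_force: 0.0
```

Request:
step_arm([
  {"dp": [0,0,0],"twist": [0,0,0],"hand": -1},
  {"dp": [0,0,0],"twist": [0,0,0],"hand": -1},
  {"dp": [0,0,0],"twist": [0,0,0],"hand": -1},
  {"dp": [0,0,0],"twist": [0,0,0],"hand": -1},
  {"dp": [0,0,0],"twist": [0,0,0],"hand": -1},
])

```text
clock: 4.5
tool_pos: [0.4228, 0.1963, 0.0937]
eef_rot: [1.0, -0.0, 0.0, -0.0]
contact_force: [0.0, 1.0, 0.8]
opening: 0.268
finger_force: 15.0
```

Request:
step_arm([
  {"dp": [0,0,-8],"twist": [0,0,0],"hand": -1},
  {"dp": [0,0,-16],"twist": [0,0,0],"hand": -1},
  {"dp": [0,0,-30],"twist": [0,0,0],"hand": -1},
  {"dp": [0,0,-50],"twist": [0,0,0],"hand": -1},
  {"dp": [0,0,-60],"twist": [0,0,0],"hand": -1},
])

```text
clock: 5.12
tool_pos: [0.4231, 0.1961, 0.1552]
eef_rot: [1.0, -0.001, 0.001, -0.0]
contact_force: [0.7, -0.4, -1.6]
opening: 0.264
finger_force: 15.0
```

```bash
python3 go.py 611 270.5 120 -90;
```

```text
t 5.12 pos [423.1 196.1 155.2] yaw_y -90.08 F [ 0.7 -0.4 -1.6] open 0.264 ff 15.0
q [-0.56  0.68  0.05  2.14 -0.1   0.32 -2.  ]
dp [187.7 -74.7  35.5] 205.0 twist [-0.0006 -0.0016 -0.0015] ex [ 1.     -0.0015] ey [-0.0015 -1.    ]
```

Request:
step_arm([
  {"dp": [30,-12,0],"twist": [0,0,0],"hand": -1},
  {"dp": [75,-30,0],"twist": [0,0,0],"hand": -1},
  {"dp": [120,-48,0],"twist": [0,0,0],"hand": -1},
  {"dp": [165,-65,10],"twist": [0,0,0],"hand": -1},
  {"dp": [188,-74,25],"twist": [0,0,0],"hand": -1},
])

```text
clock: 5.75
tool_pos: [0.6134, 0.2706, 0.1291]
eef_rot: [1.0, -0.001, 0.001, -0.001]
contact_force: [-0.3, 0.1, -1.5]
opening: 0.263
finger_force: 15.0
```

```bash
python3 go.py 611.5 270.5 49 -90; python3 - <<'E'
from h import *
s=r.snapshot('top');np.save('top1.npy',s,allow_pickle=True)
W=cloud(s);hsv=cv2.cvtColor(s['pixels'],cv2.COLOR_RGB2HSV);H,S,V=[hsv[...,i].astype(int) for i in range(3)]
cv2.imwrite('pics/t1.png',cv2.resize(s['pixels'][100:300,180:400,::-1],(660,600)))
X,Y,Z=W[...,0],W[...,1],W[...,2]
m=(np.hypot(X-.422,Y-.198)<.11)&(abs(Z-.06)<.006)&(S<90)
c=cv2.minAreaRect((W[m][:,:2]*1000).astype(np.float32));print('bin',m.sum(),c,np.median(Z[m]))
E
```

```text
t 5.75 pos [613.4 270.6 129.1] yaw_y -90.08 F [-0.3  0.1 -1.5] open 0.263 ff 15.0
q [-0.52  0.91  0.07  1.53 -0.09  0.7  -1.98]
dp [-2.1  0.2 80.1] 80.0 twist [-0.001  -0.003  -0.0014] ex [ 1.     -0.0014] ey [-0.0014 -1.    ]
bin 55 ((404.0125427246094, 273.9704895019531), (48.23012161254883, 23.422765731811523), 21.55599021911621) 0.05954735618488893
```

View pics/t1.png

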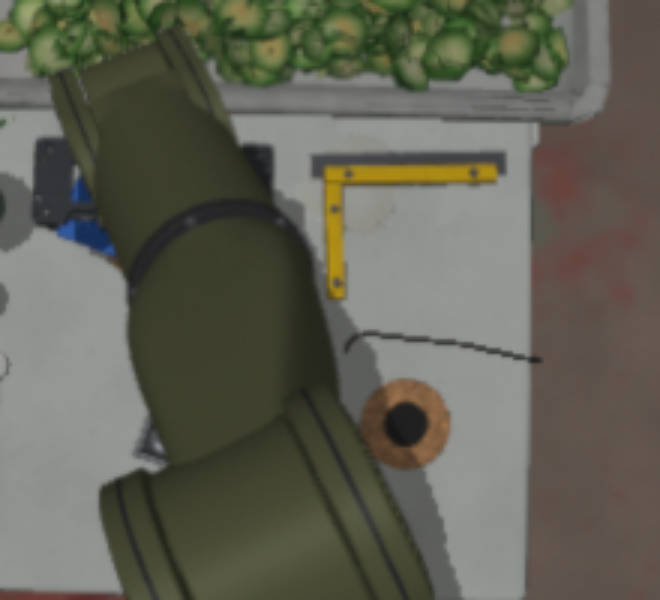

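The arm hides the bin here, but the lid (blue, around (85,230)) is in the gripper over the big trivet. I'll lower it now.

Request:
step_arm([
  {"dp": [-2,0,25],"twist": [0,0.003,0],"hand": -1},
  {"dp": [-2,0,50],"twist": [0,0.003,0],"hand": -1},
  {"dp": [-2,0,68],"twist": [0,0.003,0],"hand": -1},
  {"dp": [-2,0,76],"twist": [0,0.003,0],"hand": -1},
  {"dp": [-2,0,80],"twist": [0,0.003,0],"hand": -1},
])

```text
clock: 6.42
tool_pos: [0.6089, 0.2698, 0.0488]
eef_rot: [1.0, -0.001, 0.002, 0.0]
contact_force: [-1.0, 0.5, -0.2]
opening: 0.264
finger_force: 15.0
```

```bash
python3 go.py 611.5 270.5 47 -90
```

```text
t 6.42 pos [608.9 269.8  48.8] yaw_y -90.07 F [-1.   0.5 -0.2] open 0.264 ff 15.0
q [-0.52  1.02  0.06  1.56 -0.09  0.56 -1.98]
dp [ 2.5 -0.7  1.8] 3.0 twist [ 0.     -0.0033 -0.0012] ex [ 1.     -0.0012] ey [-0.0012 -1.    ]
```

Request:
step_arm([
  {"dp": [2,0,1.5],"twist": [0,0,0],"hand": -1},
  {"dp": [2,0,2],"twist": [0,0,0],"hand": -1},
  {"dp": [2,0,1.5],"twist": [0,0,0],"hand": 0.3},
  {"dp": [2,0,1.5],"twist": [0,0,0],"hand": 0.3},
  {"dp": [2,0,1],"twist": [0,0,0],"hand": 0.3},
])

```text
clock: 7.05
tool_pos: [0.611, 0.2699, 0.048]
eef_rot: [1.0, -0.001, 0.002, -0.0]
contact_force: [0.2, 0.2, 0.8]
opening: 0.579
finger_force: 0.0
```

Request:
step_arm([
  {"dp": [0,0,0],"twist": [0,0,0],"hand": 0.3},
  {"dp": [0,0,0],"twist": [0,0,0],"hand": 0.3},
  {"dp": [0,0,-40],"twist": [0,0,0],"hand": 0.3},
  {"dp": [0,0,-95],"twist": [0,0,0],"hand": 0.3},
  {"dp": [0,0,-150],"twist": [0,0,0],"hand": 0.3},
])

```text
clock: 7.68
tool_pos: [0.6101, 0.2697, 0.1991]
eef_rot: [1.0, -0.001, 0.001, 0.0]
contact_force: [0.0, 0.3, 0.3]
opening: 0.653
finger_force: 0.0
```

```bash
python3 go.py 560 20 200 -90
```

```text
t 7.67 pos [610.1 269.7 199.1] yaw_y -90.07 F [0.  0.3 0.3] open 0.653 ff 0.0
q [-0.53  0.82  0.08  1.5  -0.08  0.83 -1.99]
dp [-49.8 249.8  -1. ] 255.0 twist [ 0.0004 -0.0025 -0.0012] ex [ 1.     -0.0012] ey [-0.0012 -1.    ]
```

Request:
step_arm([
  {"dp": [-10,58,0],"twist": [0,0,0],"hand": 0.3},
  {"dp": [-20,116,0],"twist": [0,0,0],"hand": 0.3},
  {"dp": [-30,174,0],"twist": [0,0,0],"hand": 0.3},
  {"dp": [-40,232,0],"twist": [0,0,0],"hand": 0.3},
  {"dp": [-50,290,0],"twist": [0,0,0],"hand": 0.3},
])

```text
clock: 8.3
tool_pos: [0.5597, -0.0219, 0.1978]
eef_rot: [1.0, -0.001, 0.002, 0.0]
contact_force: [1.2, -0.5, -0.3]
opening: 0.653
finger_force: 0.0
```

```bash
cat > b.py <<'E'
from h import *
s=r.snapshot('top');np.save('top2.npy',s,allow_pickle=True)
W=cloud(s);hsv=cv2.cvtColor(s['pixels'],cv2.COLOR_RGB2HSV);H,S,V=[hsv[...,i].astype(int) for i in range(3)]
cv2.imwrite('pics/t2.png',cv2.resize(s['pixels'][100:300,180:400,::-1],(660,600)))
X,Y,Z=W[...,0],W[...,1],W[...,2]
f=lambda m:cv2.minAreaRect((W[m][:,:2]*1000).astype(np.float32))
m=(np.hypot(X-.422,Y-.198)<.11)&(abs(Z-.06)<.006);print('rim',m.sum(),f(m),np.median(Z[m]))
m=(np.hypot(X-.422,Y-.198)<.11)&(abs(Z-.052)<.004);print('web?',m.sum(),np.median(W[m],axis=0))
m=(np.hypot(X-.611,Y-.27)<.12)&(H>100)&(H<130)&(S>150)&(Z<.06);print('lid',m.sum(),f(m),np.median(Z[m]),np.percentile(Z[m],[5,95]))
m=(np.hypot(X-.611,Y-.27)<.03)&(Z>.04);print('knob',m.sum(),W[m].mean(0))
E
python3 b.py; python3 go.py 422 198 150 -108.45
```

```text
rim 442 ((422.8749694824219, 197.52450561523438), (150.252685546875, 110.45282745361328), 71.57792663574219) 0.059148106316793014
web? 159 [0.41867812 0.19746389 0.05167436]
lid 1840 ((610.5554809570312, 268.428466796875), (145.88980102539062, 105.839111328125), 71.93744659423828) 0.019227948243950577 [0.01583528 0.02264938]
knob 59 [0.61099099 0.26770332 0.04910413]
t 8.35 pos [557.2 -33.6 197.8] yaw_y -90.81 F [-2.8 -6.7  0.3] open 0.645 ff 0.0
q [-0.05  0.69  0.03  1.84 -0.02  0.61 -1.59]
dp [-138.5 -230.1   45.7] 272.0 twist [ 0.0086 -0.002   0.3078] ex [ 0.9999 -0.0142] ey [-0.0142 -0.9999]
```

View pics/t2.png

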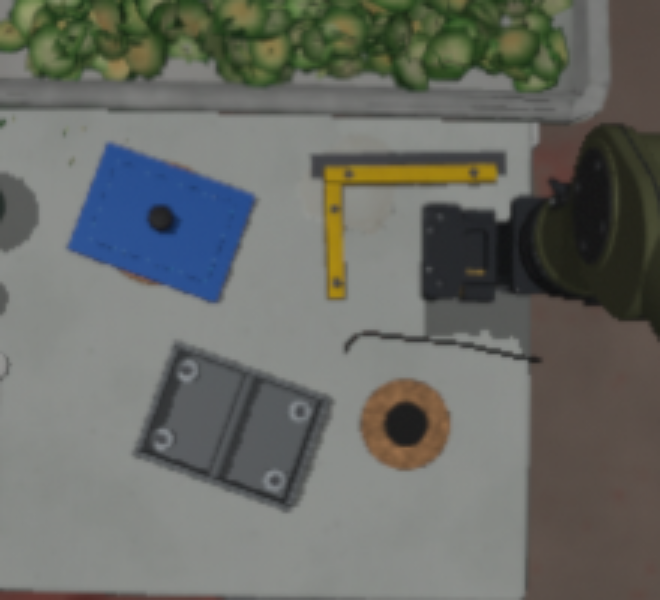

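The lid is on the trivet, with its knob at (160,218), and lies flat: the plate top is at 19 mm and the centre about 3 mm off. The bin is open with its web visible, centred at (422.9,197.5) with its y axis at 71.6°.

Request:
step_arm([
  {"dp": [-28,-46,0],"twist": [0,0,0.08],"hand": 0.3},
  {"dp": [-57,-92,10],"twist": [0,0,0.16],"hand": 0.3},
  {"dp": [-87,-138,22],"twist": [0,0,0.24],"hand": 0.3},
  {"dp": [-115,-184,36],"twist": [0,0,0.3],"hand": 0.3},
  {"dp": [-137,-218,49],"twist": [0,0,0.32],"hand": 0.3},
])

```text
clock: 8.98
tool_pos: [0.4222, 0.2005, 0.1479]
eef_rot: [0.987, -0.159, 0.002, -0.001]
contact_force: [0.3, 0.0, -0.3]
opening: 0.647
finger_force: 0.0
```

Request:
step_arm([
  {"dp": [0,0,0],"twist": [0,0,0],"hand": 0.3},
  {"dp": [0,0,0],"twist": [0,0,0],"hand": 0.3},
])

```text
clock: 9.22
tool_pos: [0.4241, 0.1976, 0.1484]
eef_rot: [0.987, -0.16, 0.002, -0.0]
contact_force: [-0.6, -0.8, -0.2]
opening: 0.651
finger_force: 0.0
```

```bash
python3 go.py 422.9 197.5 47 -108.42
```

```text
t 9.22 pos [424.1 197.6 148.4] yaw_y -108.43 F [-0.6 -0.8 -0.2] open 0.651 ff 0.0
q [-0.61  0.7   0.12  2.14 -0.25  0.31 -2.17]
dp [ -1.6   0.6 101.4] 101.0 twist [-0.0009 -0.004  -0.0001] ex [ 0.9487 -0.3161] ey [-0.3161 -0.9487]
```

Request:
step_arm([
  {"dp": [-1,0.5,35],"twist": [0,-0.003,0],"hand": 0.3},
  {"dp": [-1,0.5,65],"twist": [0,-0.003,0],"hand": 0.3},
  {"dp": [-1,0.5,88],"twist": [0,-0.003,0],"hand": 0.3},
  {"dp": [-1,0.5,98],"twist": [0,-0.003,0],"hand": 0.3},
  {"dp": [-1,0.5,101],"twist": [0,-0.003,0],"hand": 0.3},
], force=40)

```text
clock: 9.85
tool_pos: [0.4234, 0.197, 0.0471]
eef_rot: [0.987, -0.161, 0.0, -0.0]
contact_force: [-0.4, 0.2, -0.8]
opening: 0.648
finger_force: 0.0
```

Request:
step_arm([
  {"dp": [0,0,0],"twist": [0,0,0],"hand": -1},
  {"dp": [0,0,0],"twist": [0,0,0],"hand": -1},
  {"dp": [0,0,0],"twist": [0,0,0],"hand": -1},
  {"dp": [0,0,0],"twist": [0,0,0],"hand": -1},
  {"dp": [0,0,0],"twist": [0,0,0],"hand": -1},
])

```text
clock: 10.48
tool_pos: [0.4229, 0.1984, 0.0473]
eef_rot: [0.987, -0.16, 0.0, -0.001]
contact_force: [-0.0, -0.8, 3.5]
opening: 0.109
finger_force: 40.3
```

Request:
step_arm([
  {"dp": [0,0,0],"twist": [0,0,0],"hand": -1},
  {"dp": [0,0,0],"twist": [0,0,0],"hand": -1},
  {"dp": [0,0,0],"twist": [0,0,0],"hand": -1},
])

```text
clock: 10.85
tool_pos: [0.4229, 0.1984, 0.0473]
eef_rot: [0.987, -0.16, 0.0, -0.001]
contact_force: [0.2, 1.9, 2.6]
opening: 0.109
finger_force: 40.0
```

```bash
python3 go.py 422.9 197.5 47 -108.42
```

```text
t 10.85 pos [422.9 198.4  47.3] yaw_y -108.38 F [0.2 1.9 2.6] open 0.109 ff 40.0
q [-0.55  0.9   0.02  2.18 -0.29  0.06 -2.14]
dp [0.3 0.9 0.3] 1.0 twist [-0.0019 -0.0003  0.0007] ex [ 0.949  -0.3153] ey [-0.3153 -0.949 ]
```

Request:
step_arm([
  {"dp": [0,0,-8],"twist": [0,0,0],"hand": -1},
  {"dp": [0,0,-20],"twist": [0,0,0],"hand": -1},
  {"dp": [0,0,-40],"twist": [0,0,0],"hand": -1},
  {"dp": [0,0,-55],"twist": [0,0,0],"hand": -1},
  {"dp": [0,0,-60],"twist": [0,0,0],"hand": -1},
])

```text
clock: 11.48
tool_pos: [0.4228, 0.1978, 0.1082]
eef_rot: [0.987, -0.16, 0.001, -0.001]
contact_force: [0.1, 0.3, -7.1]
opening: 0.108
finger_force: 40.0
```

```bash
python3 go.py 582 3 107 -88.1
```

```text
t 11.47 pos [422.8 197.8 108.2] yaw_y -108.41 F [ 0.1  0.3 -7.1] open 0.108 ff 40.0
q [-0.58  0.78  0.08  2.16 -0.28  0.21 -2.15]
dp [212.5 134.6   1.2] 252.0 twist [-0.0014 -0.0012 -0.3545] ex [ 0.9488 -0.3158] ey [-0.3158 -0.9488]
```

Request:
step_arm([
  {"dp": [25,16,0],"twist": [0,0,-0.04],"hand": -1},
  {"dp": [70,44,0],"twist": [0,0,-0.12],"hand": -1},
  {"dp": [115,73,0],"twist": [0,0,-0.2],"hand": -1},
  {"dp": [160,101,0],"twist": [0,0,-0.28],"hand": -1},
  {"dp": [190,120,0],"twist": [0,0,-0.33],"hand": -1},
])

```text
clock: 12.1
tool_pos: [0.566, 0.0206, 0.1066]
eef_rot: [1.0, 0.004, 0.0, 0.0]
contact_force: [0.2, 0.8, -5.2]
opening: 0.111
finger_force: 40.0
```

Request:
step_arm([
  {"dp": [0,0,0],"twist": [0,0,0],"hand": -1},
  {"dp": [0,0,0],"twist": [0,0,0],"hand": -1},
])

```text
clock: 12.35
tool_pos: [0.5636, 0.0245, 0.1064]
eef_rot: [1.0, 0.004, -0.001, -0.001]
contact_force: [-0.3, 0.6, -6.1]
opening: 0.107
finger_force: 40.0
```

```bash
python3 go.py 582 3 107 -88.1; cat > c.py <<'E'
from h import *
s=r.snapshot('top');np.save('top3.npy',s,allow_pickle=True)
cv2.imwrite('pics/t3.png',cv2.resize(s['pixels'][100:250,250:400,::-1],(600,600),interpolation=cv2.INTER_CUBIC))
s=r.snapshot('scene');np.save('sc3.npy',s,allow_pickle=True)
cv2.imwrite('pics/s3.png',cv2.resize(s['pixels'][120:240,200:360,::-1],(800,600),interpolation=cv2.INTER_CUBIC))
E
python3 c.py
```

```text
t 12.35 pos [563.6  24.5 106.4] yaw_y -89.5 F [-0.3  0.6 -6.1] open 0.107 ff 40.0
q [-0.12  0.84 -0.01  1.87  0.02  0.43 -1.7 ]
dp [18.2 21.7 -0.7] 28.0 twist [-0.0015  0.0026 -0.0244] ex [1.     0.0088] ey [ 0.0088 -1.    ]
```

View pics/s3.png

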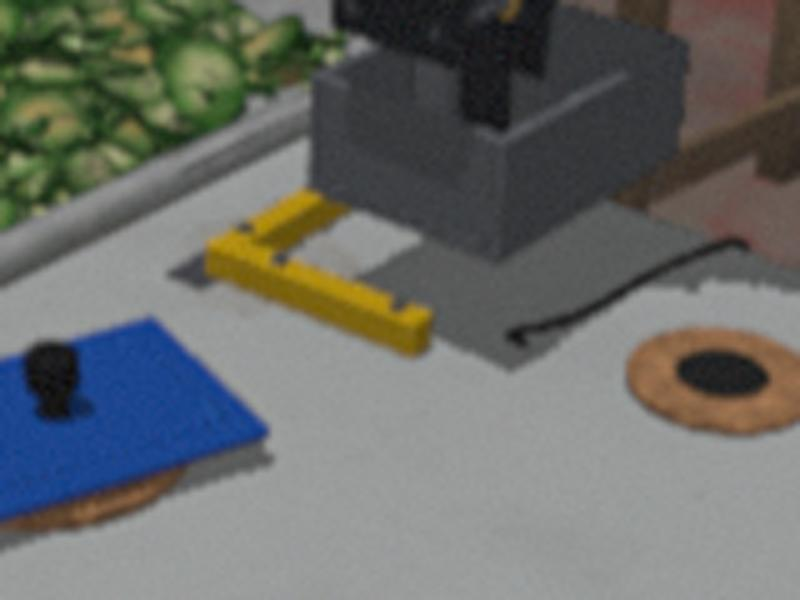

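The bin is held flat and clear of the bars; the inner corner is at (265,250), the lid sits untouched on the big trivet. Next I'll bring it to the staging point about 16 mm short of both bars and lower it.

Request:
step_arm([
  {"dp": [6,7,0],"twist": [0,0,-0.01],"hand": -1},
  {"dp": [13,16,0],"twist": [0,0,-0.02],"hand": -1},
  {"dp": [18,21,10],"twist": [0,0.002,-0.0244],"hand": -1},
  {"dp": [18,21.5,30],"twist": [0,0.002,-0.0244],"hand": -1},
  {"dp": [18,21.5,45],"twist": [0,0.002,-0.0244],"hand": -1},
])

```text
clock: 13.08
tool_pos: [0.5829, 0.0022, 0.0606]
eef_rot: [1.0, 0.016, 0.001, -0.0]
contact_force: [-0.9, 0.1, -6.2]
opening: 0.111
finger_force: 40.0
```

Request:
step_arm([
  {"dp": [0,0,4],"twist": [0,0,0],"hand": -1},
  {"dp": [0,0,8],"twist": [0,0,0],"hand": -1},
  {"dp": [0,0,11],"twist": [0,0,0],"hand": -1},
  {"dp": [0,0,13],"twist": [0,0,0],"hand": -1},
  {"dp": [0,0,13],"twist": [0,0,0],"hand": -1},
])

```text
clock: 13.7
tool_pos: [0.5833, 0.0027, 0.0491]
eef_rot: [1.0, 0.017, 0.001, -0.0]
contact_force: [-1.0, 0.1, -6.1]
opening: 0.108
finger_force: 40.0
```

```bash
python3 go.py 599.8 19.4 47.5 -88.1
```

```text
t 13.7 pos [583.3   2.7  49.1] yaw_y -88.09 F [-1.   0.1 -6.1] open 0.108 ff 40.0
q [-0.07  0.95 -0.02  1.83  0.04  0.36 -1.66]
dp [ 17.  -16.1   1.7] 24.0 twist [-0.0009 -0.0024  0.0001] ex [0.9994 0.0333] ey [ 0.0333 -0.9994]
```

Request:
step_arm([
  {"dp": [3,-3,0],"twist": [0,0,0],"hand": -1},
  {"dp": [6,-6,0.5],"twist": [0,0,0],"hand": -1},
  {"dp": [9,-9,1],"twist": [0,0,0],"hand": -1},
  {"dp": [11,-11,1],"twist": [0,0,0],"hand": -1},
  {"dp": [12,-11,1],"twist": [0,0,0],"hand": -1},
])

```text
clock: 14.32
tool_pos: [0.595, 0.0144, 0.048]
eef_rot: [1.0, 0.017, 0.001, -0.001]
contact_force: [-0.7, 0.4, -6.1]
opening: 0.107
finger_force: 40.0
```

Request:
step_arm([
  {"dp": [1,0,0],"twist": [0,0,0],"hand": -1},
  {"dp": [2,0,0],"twist": [0,0,0],"hand": -1},
  {"dp": [2.5,0,0],"twist": [0,0,0],"hand": -1},
  {"dp": [2.5,0,0],"twist": [0,0,0],"hand": -1},
])

```text
clock: 14.82
tool_pos: [0.5974, 0.0141, 0.0481]
eef_rot: [1.0, 0.017, 0.001, -0.0]
contact_force: [0.1, -0.6, -6.4]
opening: 0.108
finger_force: 40.0
```

Request:
step_arm([
  {"dp": [0.7,0,0],"twist": [0,0,0],"hand": -1},
  {"dp": [1.4,0,0],"twist": [0,0,0],"hand": -1},
  {"dp": [2,0,0],"twist": [0,0,0],"hand": -1},
  {"dp": [2,0,0],"twist": [0,0,0],"hand": -1},
])

```text
clock: 15.32
tool_pos: [0.5994, 0.0143, 0.0481]
eef_rot: [1.0, 0.017, 0.001, -0.0]
contact_force: [-0.1, 0.1, -5.8]
opening: 0.111
finger_force: 40.0
```

```bash
python3 go.py 599.8 19.4 47.5 -88.1
```

```text
t 15.32 pos [599.4  14.3  48.1] yaw_y -88.09 F [-0.1  0.1 -5.8] open 0.111 ff 40.0
q [-0.09  0.96 -0.02  1.78  0.04  0.4  -1.67]
dp [ 0.5 -5.1  0.6] 5.0 twist [-0.0008 -0.0023  0.0001] ex [0.9994 0.0333] ey [ 0.0333 -0.9994]
```

Request:
step_arm([
  {"dp": [0.7,0,0],"twist": [0,0,0],"hand": -1},
  {"dp": [1.4,0,0],"twist": [0,0,0],"hand": -1},
  {"dp": [1.5,0,0],"twist": [0,0,0],"hand": -1},
])

```text
clock: 15.7
tool_pos: [0.601, 0.0143, 0.0481]
eef_rot: [1.0, 0.017, 0.001, -0.0]
contact_force: [0.3, 0.9, -5.4]
opening: 0.109
finger_force: 40.0
```

Request:
step_arm([
  {"dp": [0.5,0,0],"twist": [0,0,0],"hand": -1},
  {"dp": [1,0,0],"twist": [0,0,0],"hand": -1},
  {"dp": [1,0,0],"twist": [0,0,0],"hand": -1},
])

```text
clock: 16.08
tool_pos: [0.6019, 0.0143, 0.0481]
eef_rot: [1.0, 0.017, 0.001, -0.0]
contact_force: [-0.3, 0.5, -6.0]
opening: 0.11
finger_force: 40.0
```

Request:
step_arm([
  {"dp": [0.5,0,0],"twist": [0,0,0],"hand": -1},
  {"dp": [1,0,0],"twist": [0,0,0],"hand": -1},
  {"dp": [1,0,0],"twist": [0,0,0],"hand": -1},
])

```text
clock: 16.45
tool_pos: [0.6026, 0.0143, 0.048]
eef_rot: [1.0, 0.017, 0.001, -0.0]
contact_force: [-0.2, -0.6, -5.6]
opening: 0.109
finger_force: 40.0
```

Request:
step_arm([
  {"dp": [0.5,0,0],"twist": [0,0,0],"hand": -1},
  {"dp": [1,0,0],"twist": [0,0,0],"hand": -1},
  {"dp": [1,0,0],"twist": [0,0,0],"hand": -1},
])

```text
clock: 16.82
tool_pos: [0.6031, 0.0141, 0.0479]
eef_rot: [1.0, 0.017, 0.0, -0.0]
contact_force: [-3.7, -1.8, -3.8]
opening: 0.108
finger_force: 40.0
```

Contact in x. Next I'll push +y in small steps.

Request:
step_arm([
  {"dp": [-0.5,-0.8,0],"twist": [0,0,0],"hand": -1},
  {"dp": [-0.5,-1.6,0],"twist": [0,0,0],"hand": -1},
  {"dp": [-0.5,-2.4,0],"twist": [0,0,0],"hand": -1},
  {"dp": [-0.5,-3,0],"twist": [0,0,0],"hand": -1},
  {"dp": [-0.5,-3,0],"twist": [0,0,0],"hand": -1},
])

```text
clock: 17.45
tool_pos: [0.6029, 0.0173, 0.0479]
eef_rot: [1.0, 0.017, 0.001, -0.0]
contact_force: [-3.8, -1.8, -6.3]
opening: 0.111
finger_force: 40.0
```

Request:
step_arm([
  {"dp": [0,-0.5,0],"twist": [0,0,0],"hand": -1},
  {"dp": [0,-1,0],"twist": [0,0,0],"hand": -1},
  {"dp": [0,-1,0],"twist": [0,0,0],"hand": -1},
])

```text
clock: 17.82
tool_pos: [0.6029, 0.0183, 0.048]
eef_rot: [1.0, 0.017, 0.001, -0.0]
contact_force: [-2.8, -2.4, -6.6]
opening: 0.11
finger_force: 40.0
```

Request:
step_arm([
  {"dp": [0,-0.5,0],"twist": [0,0,0],"hand": -1},
  {"dp": [0,-1,0],"twist": [0,0,0],"hand": -1},
  {"dp": [0,-1,0],"twist": [0,0,0],"hand": -1},
])

```text
clock: 18.2
tool_pos: [0.6029, 0.0193, 0.048]
eef_rot: [1.0, 0.017, 0.001, -0.0]
contact_force: [-4.0, -2.9, -5.8]
opening: 0.106
finger_force: 40.0
```

Request:
step_arm([
  {"dp": [0,-0.5,0],"twist": [0,0,0],"hand": -1},
  {"dp": [0,-1,0],"twist": [0,0,0],"hand": -1},
  {"dp": [0,-1,0],"twist": [0,0,0],"hand": -1},
])

```text
clock: 18.58
tool_pos: [0.6029, 0.0203, 0.048]
eef_rot: [1.0, 0.017, 0.001, -0.0]
contact_force: [-4.4, -3.0, -5.0]
opening: 0.11
finger_force: 40.0
```

Request:
step_arm([
  {"dp": [0,-0.5,0],"twist": [0,0,0],"hand": -1},
  {"dp": [0,-1,0],"twist": [0,0,0],"hand": -1},
  {"dp": [0,-1,0],"twist": [0,0,0],"hand": -1},
])

```text
clock: 18.95
tool_pos: [0.6028, 0.0213, 0.048]
eef_rot: [1.0, 0.017, 0.001, -0.0]
contact_force: [-4.1, -2.3, -6.2]
opening: 0.108
finger_force: 40.0
```

Request:
step_arm([
  {"dp": [0,-0.5,0],"twist": [0,0,0],"hand": -1},
  {"dp": [0,-1,0],"twist": [0,0,0],"hand": -1},
  {"dp": [0,-1,0],"twist": [0,0,0],"hand": -1},
])

```text
clock: 19.32
tool_pos: [0.6029, 0.022, 0.048]
eef_rot: [1.0, 0.017, 0.001, -0.0]
contact_force: [-3.6, -3.7, -5.9]
opening: 0.111
finger_force: 40.0
```

```bash
python3 go.py 603 22 47.5 -88.1;python3 c.py
```

```text
t 19.32 pos [602.9  22.   48. ] yaw_y -88.1 F [-3.6 -3.7 -5.9] open 0.111 ff 40.0
q [-0.1   0.96 -0.02  1.76  0.03  0.41 -1.68]
dp [0.1 0.  0.5] 1.0 twist [-0.0004 -0.0017  0.0001] ex [0.9994 0.0332] ey [ 0.0332 -0.9994]
```

View pics/s3.png

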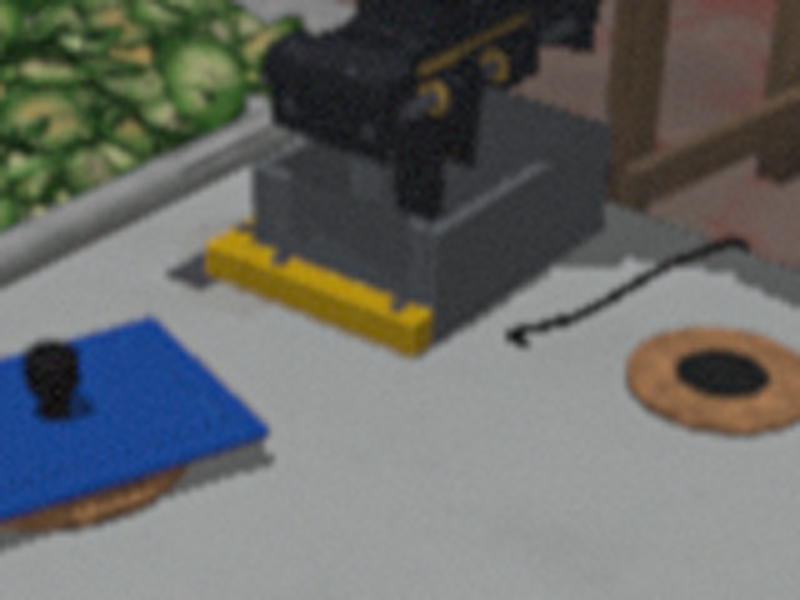

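The bin now sits in the corner along the side bar, with its front edge at (425,320). Next I'll press both ways a little more.

Request:
step_arm([
  {"dp": [0,-0.5,0],"twist": [0,0,0],"hand": -1},
  {"dp": [0,-1,0],"twist": [0,0,0],"hand": -1},
  {"dp": [0,-1,0],"twist": [0,0,0],"hand": -1},
])

```text
clock: 19.8
tool_pos: [0.603, 0.0222, 0.0481]
eef_rot: [1.0, 0.016, 0.001, 0.0]
contact_force: [-4.2, -4.3, -5.4]
opening: 0.111
finger_force: 40.1
```

Request:
step_arm([
  {"dp": [0,-0.4,0],"twist": [0,0,0],"hand": -1},
  {"dp": [0,-0.8,0],"twist": [0,0,0],"hand": -1},
  {"dp": [0,-0.8,0],"twist": [0,0,0],"hand": -1},
])

```text
clock: 20.18
tool_pos: [0.603, 0.0222, 0.0481]
eef_rot: [1.0, 0.016, 0.001, 0.001]
contact_force: [-3.7, -5.8, -5.3]
opening: 0.111
finger_force: 40.1
```

Request:
step_arm([
  {"dp": [0,0,0.5],"twist": [0,0,0],"hand": -1},
  {"dp": [0,0,1],"twist": [0,0,0],"hand": -1},
  {"dp": [0,0,1.3],"twist": [0,0,0],"hand": -1},
  {"dp": [0.7,-0.5,1.3],"twist": [0,0,0],"hand": -1},
  {"dp": [1,-1,1.3],"twist": [0,0,0],"hand": -1},
])

```text
clock: 20.8
tool_pos: [0.6033, 0.0224, 0.0474]
eef_rot: [1.0, 0.016, 0.0, 0.001]
contact_force: [-6.7, -7.6, 1.3]
opening: 0.114
finger_force: 40.1
```

Request:
step_arm([
  {"dp": [0.4,-0.4,0],"twist": [0,0,0],"hand": -1},
  {"dp": [0.4,-0.4,0],"twist": [0,0,0],"hand": -1},
])

```text
clock: 21.05
tool_pos: [0.6034, 0.0225, 0.0474]
eef_rot: [1.0, 0.016, 0.0, 0.002]
contact_force: [-7.7, -8.4, 0.9]
opening: 0.11
finger_force: 40.1
```

```bash
python3 go.py 603 22 47.3 -88.1
```

```text
t 21.05 pos [603.4  22.5  47.4] yaw_y -88.17 F [-7.7 -8.4  0.9] open 0.11 ff 40.1
q [-0.11  0.97 -0.01  1.76  0.03  0.41 -1.68]
dp [-0.4  0.5  0.1] 1.0 twist [ 0.003   0.     -0.0012] ex [0.9995 0.032 ] ey [ 0.032  -0.9995]
```

Request:
step_arm([
  {"dp": [-0.5,1,0],"twist": [0,0,0],"hand": -1},
  {"dp": [-0.8,1.8,-0.3],"twist": [0,0,0],"hand": -1},
  {"dp": [-0.8,1.8,-0.3],"twist": [0,0,0],"hand": 0.2},
  {"dp": [-0.8,1.8,-0.3],"twist": [0,0,0],"hand": 0.2},
  {"dp": [-0.8,1.8,-0.3],"twist": [0,0,0],"hand": 0.2},
])

```text
clock: 21.68
tool_pos: [0.6053, 0.0248, 0.0478]
eef_rot: [1.0, 0.017, 0.003, -0.001]
contact_force: [0.9, 0.4, -0.8]
opening: 0.425
finger_force: 0.0
```

Request:
step_arm([
  {"dp": [0,0,0],"twist": [0,0,0],"hand": 0.2},
  {"dp": [0,0,-10],"twist": [0,0,0],"hand": 0.2},
  {"dp": [0,0,-40],"twist": [0,0,0],"hand": 0.2},
  {"dp": [0,0,-90],"twist": [0,0,0],"hand": 0.2},
  {"dp": [0,0,-140],"twist": [0,0,0],"hand": 0.2},
])

```text
clock: 22.3
tool_pos: [0.6032, 0.0236, 0.189]
eef_rot: [1.0, 0.017, 0.001, -0.0]
contact_force: [1.4, -0.1, 0.9]
opening: 0.602
finger_force: 0.0
```

Request:
step_arm([
  {"dp": [-40,40,-10],"twist": [0,0,0],"hand": 0.2},
  {"dp": [-70,90,-20],"twist": [0,0,0],"hand": 0.2},
  {"dp": [-90,145,-30],"twist": [0,0,0],"hand": 0.2},
  {"dp": [-100,200,-30],"twist": [0,0,0],"hand": 0.2},
  {"dp": [-110,240,-30],"twist": [0,0,0],"hand": 0.2},
])

```text
clock: 22.92
tool_pos: [0.5007, -0.2229, 0.2177]
eef_rot: [1.0, 0.015, 0.002, 0.0]
contact_force: [-0.5, -0.0, 0.1]
opening: 0.602
finger_force: 0.0
```

```bash
python3 go.py 603 22 47.3 -88.1; cat > d.py <<'E'
from h import *
s=r.snapshot('top');W=cloud(s);hsv=cv2.cvtColor(s['pixels'],cv2.COLOR_RGB2HSV);H,S,V=[hsv[...,i].astype(int) for i in range(3)]
cv2.imwrite('pics/t4.png',cv2.resize(s['pixels'][100:250,200:380,::-1],(720,600),interpolation=cv2.INTER_CUBIC))
X,Y,Z=W[...,0],W[...,1],W[...,2]
f=lambda m:cv2.minAreaRect((W[m][:,:2]*1000).astype(np.float32))
m=(abs(X-.6)<.09)&(abs(Y-.02)<.11)&(abs(Z-.06)<.006);print('rim',m.sum(),f(m),np.median(Z[m]))
m=(np.hypot(X-.611,Y-.27)<.12)&(H>100)&(H<130)&(S>150)&(Z<.06);print('lid',f(m),np.median(Z[m]))
E
python3 d.py
```

```text
t 22.93 pos [ 500.7 -222.9  217.7] yaw_y -88.24 F [-0.5 -0.   0.1] open 0.602 ff 0.0
q [ 0.38  0.64 -0.08  1.85  0.08  0.65 -1.28]
dp [ 109.2 -241.8  170.6] 315.0 twist [ 0.0008 -0.0036 -0.0025] ex [0.9995 0.0307] ey [ 0.0307 -0.9995]
rim 435 ((602.6561279296875, 21.425697326660156), (108.71870422363281, 149.7478790283203), 2.136779546737671) 0.05908747001561232
lid ((610.7230224609375, 268.8056945800781), (145.4400634765625, 105.399169921875), 71.81082153320312) 0.019268740353736713
```

View pics/t4.png

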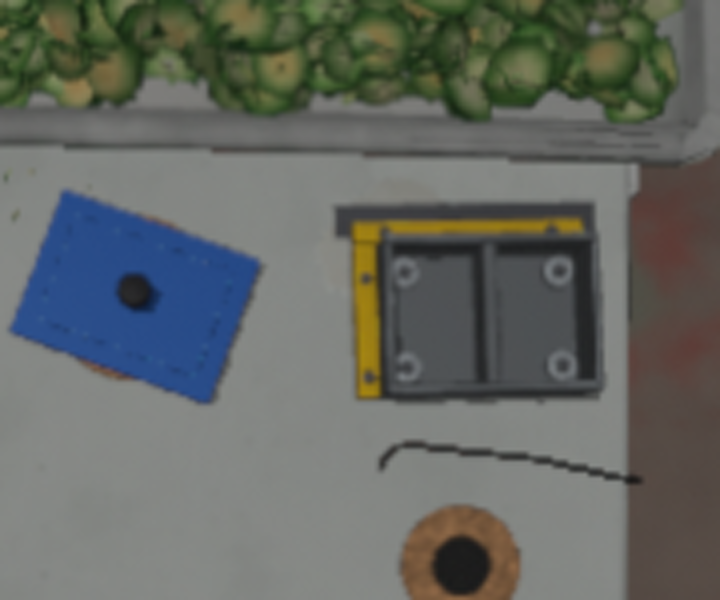

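The bin is square and flush against both bars, with its corner at (385,237), measured yaw 2.1° and bar yaw about 2°. The lid is flat on the trivet and the arm is clear, so I'll hand in.

```bash
python3 -c "
from plant import r
print(r.get_state()['qd'].round(3)); print(r.finish_job())"
```

```text
[-0.051 -0.003  0.022  0.024 -0.006 -0.011 -0.103]
the job is handed in; nothing more can be done
None
```

I handed the job in at about 23 s, and no verdict came back: in the last picture the lid lies flat on the large trivet about 2 mm off centre, and the bin stands flat and square against both bars, pressed home with about 8 N each way.

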